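# Brush out the cachepots, set them on the tray and pot the succulents

## Robot

A 7-joint arm with a two-finger parallel gripper is mounted at the origin on the work surface. World frame = base frame: x ahead of the robot, y to its left, z up, the work surface at z = 0. Lengths are in m, angles in rad, forces in N, time in s.
With the tool pointing down it reaches from about 0.4 to 0.85 m from the base axis. Payload 6.9 kg.
Tool frame: the origin (TCP) lies midway between the tips of the shut fingers; the grasp point (between the pads) lies behind it (ctrl.pinch_z is the z of the grasp point in the tool frame, in m); z points along the fingers, y is the direction in which the jaws open and shut (so a half turn about z gives the same grasp; the last joint's range is limited). The gripper opens to 85 mm and grips with 20 to 120 N. Pads are 22 mm wide; open, the fingers measure 114 mm over their backs; the gripper's body (76 mm by 85 mm) begins 54 mm behind the grasp point. The pads swing forward as they close: fully open they stand 13 mm farther back than shut.
Start: joints at [-1.028, 0.507, -0.238, 1.5, 0.126, 1.149, -0.155], TCP at [0.265, 0.566, 0.231] pointing down, gripper open.
Joint ranges: [-3.08, 3.08], [-0.24, 2.05], [-1.43, 1.35], [0, 2.5], [-1.52, 4.66], [0.17, 1.96], [-2.89, 2.89]. Speed limits (rad/s): [2.39, 2.39, 3.14, 3.14, 3.14, 3.14, 3.14].

## Interface

Orientations are given as a unit quaternion [w, x, y, z].
In Python, from station import ctrl, get_state, vision, ticket, models gives the robot as it stands. Calls block until the motion is done:
- ctrl.movep(position, orientation): joint-space move of the TCP to a pose.
- ctrl.movel(position, frame=None, max_speed=0.15): straight line of the TCP; frame=None keeps the orientation; max_speed is the mean speed in m/s.
- ctrl.set_joints(angles): joint-space move.
- ctrl.ungrasp() and ctrl.close_gripper(force=None): open the fingers fully, or close them until they stop; force is the grip in N (None keeps the last).
- ctrl.pause(seconds).
- ctrl.ik(position, orientation): joint angles nearest the present ones, or None.
- get_state(): the state.
- vision.grab_frame(name): name is "side" or "top" or "wrist"; returns (picture, depth): 384x512x3 uint8, blue, green, red; 384x512 float32, m along the optical axis (not along the pixel's ray), 0 where there is no reading.
- vision.camera_info(name): a dict with "mtx" (3x3 intrinsics, pixels), "R" (3x3) and "t" (3): a world point X has camera coordinates R X + t; the wrist camera has in their place "hand_eye" (4x4, takes a point from camera to tool coordinates, whose origin is the TCP and whose axes are the flange's). Camera axes: x right, y down, z forward; pixel columns grow to the right and rows downward; lengths in m; the calibration is good to about 2 mm. A picture is of the moment at which its call begins: read the wrist's pose just before it. camera_info takes no time and is no camera call.
A pose or a line that the arm cannot do raises ctrl.Unreachable and nothing moves.
- ticket.close_job(): hands the job in, once; it reports no verdict.
Trained networks look in the newest picture that a camera, given by its name, has taken for a name from the list of things; names that differ only in an ending like _2 or _b are one class to them, and where a whole thing is asked for, a point or a joint stands for the part that bears it (a point fixed in the world has none). Each returns a list of dicts, best first, with "p" (0 to 1); they miss things now and then, are a little off and sometimes report something else, mostly with a low value. They report only what shows in the picture. A call takes as long as a camera call. They do not tell look-alikes from the thing itself.
- models.recognise(camera, target): "point" ([column, row] in pixels, amid what is visible of it).
- models.masks_of(camera, target): "mask" (384x512 bool, what is visible of it) and "point" ([column, row] in pixels, amid what is visible of it).
The state is a dict: "time": time; "qpos": joint angles; "qd": joint speeds; "tau": joint torques, N m; "tcp_pos": TCP position; "eef_rot": TCP orientation; "contact_force": force on the tool from outside, world axes, zero at the start; "wrist_torque": the same for the moment, N m; "width": finger opening in m.
Only numpy, scipy, OpenCV 4.12 (cv2) and the standard library are available. Lean on these libraries where they do the work, as an engineer would, in place of code of your own. Each camera call takes 0.05 s, during which the arm holds its last target. There are 200 camera calls.

## Task

Take the bottle brush out of its stand and brush out the three glazed cachepots one after another, left to right as the robot sees them: in each, run the brush down to the floor, draw it up to the rim and push it down to the floor once more. Stand the brush back in its stand, set all three cachepots on the wooden tray, and put every succulent (two or three are there) in its clay pot into a cachepot of its own, any of them, upright and fully home in the taper; a spare cachepot stays empty. Do not push the mug, phone, mister, snips or pebble dish about.

Things in the scene. Friction and masses are not known exactly. Their poses are not given: they have to be found in the camera images.
- pot_left: the left one of the three cachepots as seen from the robot (larger y is further left): loose, off-white glazed ceramic, 64 mm high, outside a straight cylinder 68 mm wide (grip it near the rim), 0.45 kg. Origin at the centre of its underside, z up. Inside a smooth cone: 34.6 mm wide at the floor (z 6), evenly to 57.8 mm at the rim (z 64).
- pot_left_floor (a point): centre of the inner floor of pot_left, 6 mm above its underside, 58 mm below its rim; z up
- pot_middle: the middle one of the three cachepots as seen from the robot (larger y is further left): loose, blue-grey glazed ceramic, 64 mm high, outside a straight cylinder 68 mm wide (grip it near the rim), 0.45 kg. Origin at the centre of its underside, z up. Inside a smooth cone: 34.6 mm wide at the floor (z 6), evenly to 57.8 mm at the rim (z 64).
- pot_middle_floor (a point): centre of the inner floor of pot_middle, 6 mm above its underside, 58 mm below its rim; z up
- pot_right: the right one of the three cachepots as seen from the robot (larger y is further left): loose, ochre yellow glazed ceramic, 64 mm high, outside a straight cylinder 68 mm wide (grip it near the rim), 0.45 kg. Origin at the centre of its underside, z up. Inside a smooth cone: 34.6 mm wide at the floor (z 6), evenly to 57.8 mm at the rim (z 64).
- pot_right_floor (a point): centre of the inner floor of pot_right, 6 mm above its underside, 58 mm below its rim; z up
- plant_globe: succulent in a clay pot, 0.16 kg, absent in some runs: a round green ball cactus with a pink flower, top at z 105. Origin: centre of the pot's underside, z up. Cone 41 mm wide at z 0, 60 at z 48, then a straight collar 66 mm wide from z 48 to 66 (the grip; plant narrower). Same taper as the cachepots: fully home, its underside is 22 (+-3) mm above the cachepot's, the collar 6 mm above the rim.
- plant_column: succulent in a clay pot, 0.16 kg, absent in some runs: a grey-green column cactus with one side arm, top at z 107. Origin: centre of the pot's underside, z up. Cone 41 mm wide at z 0, 60 at z 48, then a straight collar 66 mm wide from z 48 to 66 (the grip; plant narrower). Same taper as the cachepots: fully home, its underside is 22 (+-3) mm above the cachepot's, the collar 6 mm above the rim.
- plant_rosette: succulent in a clay pot, 0.16 kg, absent in some runs: a light green rosette of thick leaves, top at z 92. Origin: centre of the pot's underside, z up. Cone 41 mm wide at z 0, 60 at z 48, then a straight collar 66 mm wide from z 48 to 66 (the grip; plant narrower). Same taper as the cachepots: fully home, its underside is 22 (+-3) mm above the cachepot's, the collar 6 mm above the rim.
- plant_spiky: succulent in a clay pot, 0.16 kg, absent in some runs: an olive tuft of stiff pointed leaves, top at z 104. Origin: centre of the pot's underside, z up. Cone 41 mm wide at z 0, 60 at z 48, then a straight collar 66 mm wide from z 48 to 66 (the grip; plant narrower). Same taper as the cachepots: fully home, its underside is 22 (+-3) mm above the cachepot's, the collar 6 mm above the rim.
- brush: bottle brush, 0.07 kg, 195 mm long, upright in the stand. Origin at the head's lower end, z up to the handle. Head, z 0 to 70 mm: soft pale bristles 32 mm wide that push nothing, round a solid core 22 mm wide with a rounded end. Steel stem 9 mm wide to z 110, then a square wooden handle 16 by 16 mm, flats along the brush's x and y, to z 195.
- brush_tip (a point): the lower end of the brush head, the brush's origin, z along the brush to the handle
- brush_stand: heavy light-grey stand of the brush, fixed to the table top (does not slide), round, 100 mm diameter at the foot, 80 mm high. Origin at the centre of its underside, z up. Its upright bore is 28 mm in diameter from its floor (z 10 mm) to z 62 mm and opens as a funnel to 54 mm diameter at the mouth (z 80 mm).
- stand_bore (a point): centre of the floor of the stand's bore, 10 mm above the table, where the brush's lower end rests; z up
- tray: oblong wooden tray on rubber feet that does not slide, 120 mm (its x) by 320 mm (its y), 24 mm high with an upright rim 8 mm thick; inside 104 by 304 mm, floor 8 mm above the table. Origin at the centre of its underside, z up. Room for the three cachepots in a row along its y.
- mug: brick-red coffee mug, 80 mm diameter with a handle at +y, 92 mm high, a bystander; origin at the centre of its underside
- phone: black phone, 72 by 148 by 9 mm, lying flat, a bystander; origin at the centre of its underside
- pebble_dish: white dish of pebbles, 90 mm diameter, 24 mm high, a bystander; origin at the centre of its underside
- mister: amber mister bottle with a black spray head, 72 mm diameter, 167 mm high, a bystander; origin at the centre of its underside
- snips: small red-handled plant snips, 155 mm long, 14 mm high, lying flat along its own x, a bystander; origin on the table near its pivot
Things that resemble listed ones, but are neither listed nor needed, are in the scene too. Leave any purple look-alike of the plant_globe alone. What is shaped like the pot_left but purple is not meant.

How it is judged:
By the outcome, as a careful person would: the job done as asked, in the order asked, and still so for the second after the job is handed in, with the robot touching nothing.
Of plant_globe, plant_column, plant_rosette, plant_spiky only 2 to 3 are there at a start; the rules pass over those that are not, and their reading is None.
At some moment in a run one of pot_left, pot_middle, pot_right may be knocked a few centimetres aside while the robot is not near it.
It also fails if it takes over 208 s, if anything falls off the work surface, if the arm or the gripper's body presses on something with over 40 N, if the wrist force passes 120 N, or if a joint passes its speed limit or range.

## Working session

There is one attempt and no reset: what is moved stays moved. The work goes in short steps, each a Python script; the robot and the scene stay as the last script left them, time stands still between calls to the robot, and variables do not carry over. Pictures are saved under pics/ and viewed, about 12 in all and at most 16, crops included, and the job is handed in when it is done.

```bash
ls; mkdir -p pics
python3 - <<'E'
from station import ctrl,get_state,vision,models
import cv2,numpy as np
s=get_state();print(s['time'],s['tcp_pos'],s['eef_rot'],s['width'],ctrl.pinch_z)
for c in ('top','side'):
    im,d=vision.grab_frame(c);cv2.imwrite(f'pics/{c}0.png',cv2.resize(im,(800,600)))
    i=vision.camera_info(c);print(c,i['mtx'],-i['R'].T@i['t'],i['R'][2])
print(vision.camera_info('wrist'))
E
```

```text
pics
0.0 [0.26483331 0.56556076 0.23042697] [-1.55423000e-04  2.17130810e-01  9.76142104e-01 -8.83071566e-04] 0.08555611116176941 -0.0187
top [[386.21818593   0.         257.98874733]
 [  0.         386.21818593 197.68811147]
 [  0.           0.           1.        ]] [ 4.64640262e-01 -7.69182951e-04  1.16525080e+00] [ 0.05634258  0.01390279 -0.99831469]
side [[352.90300023   0.         253.8077995 ]
 [  0.         352.90300023 191.79166917]
 [  0.           0.           1.        ]] [ 0.16582727 -0.70097588  0.97683644] [ 0.29443001  0.58620816 -0.7547655 ]
{'mtx': array([[304.44761846,   0.        , 256.22596841],
       [  0.        , 304.44761846, 186.37121966],
       [  0.        ,   0.        ,   1.        ]]), 'hand_eye': array([[ 1.64614060e-03, -9.47832142e-01, -3.18765620e-01,
         8.19332761e-02],
       [ 9.99998562e-01,  1.43012119e-03,  9.11715010e-04,
         2.93451380e-05],
       [-4.08279321e-04, -3.18766663e-01,  9.47833133e-01,
        -1.42621523e-01],
       [ 0.00000000e+00,  0.00000000e+00,  0.00000000e+00,
         1.00000000e+00]])}
```

View pics/top0.png

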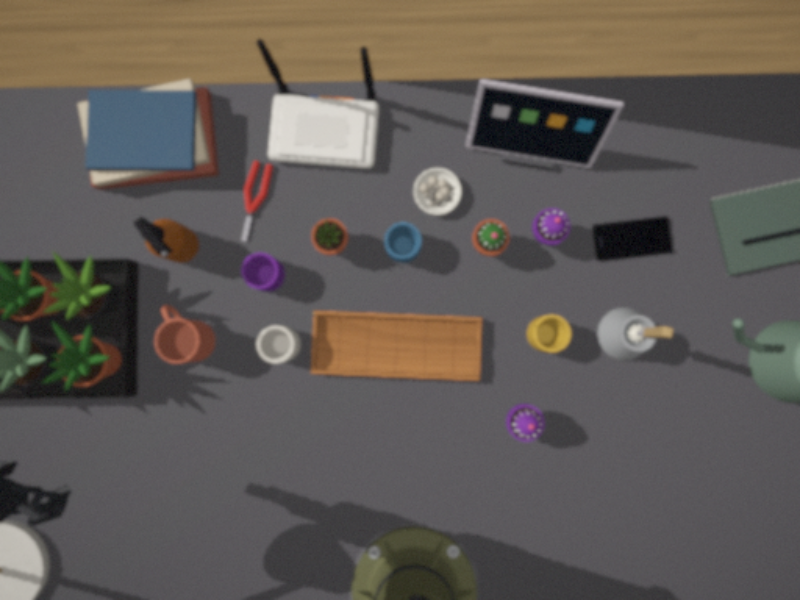

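View pics/side0.png

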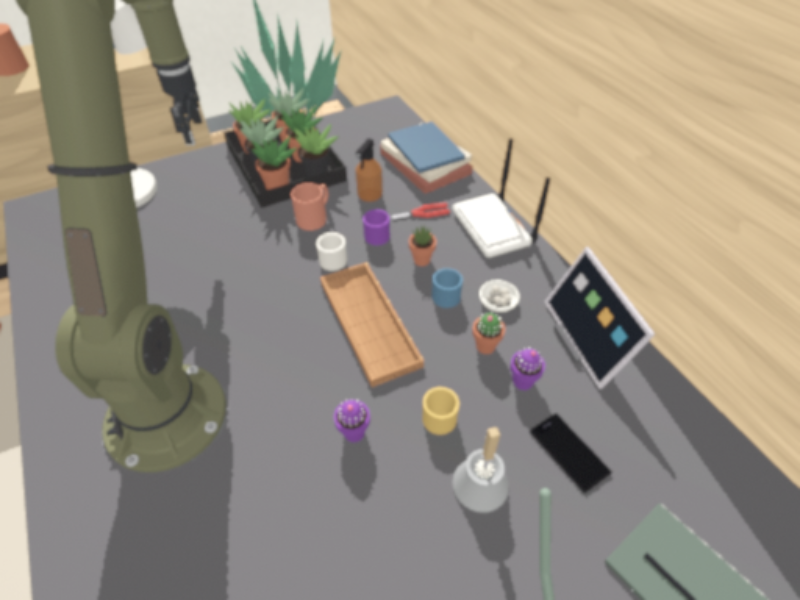

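Top view (800x600 scale) shows the white pot at (278,344), blue at (402,241) and yellow at (549,333). A purple pot look-alike is at (262,271). There is a spiky plant at (330,237) and a green globe at (491,237), with purple globe look-alikes at (551,226) and (525,423). The stand with the brush is at (627,333) and the tray at (397,346). Next I'll measure them.

```bash
cat > h.py <<'E'
from station import ctrl,get_state,vision,models,ticket
import cv2,numpy as np
from scipy.spatial.transform import Rotation as Ro
def T_cam(c):
    i=vision.camera_info(c)
    if c=='wrist':
        s=get_state();T=np.eye(4);T[:3,:3]=Ro.from_quat(np.roll(s['eef_rot'],-1)).as_matrix();T[:3,3]=s['tcp_pos']
        return i['mtx'],T@i['hand_eye']
    T=np.eye(4);T[:3,:3]=i['R'].T;T[:3,3]=-i['R'].T@i['t'];return i['mtx'],T
def frame(c):
    K,T=T_cam(c);im,d=vision.grab_frame(c)
    v,u=np.indices(d.shape);P=np.stack([(u-K[0,2])/K[0,0]*d,(v-K[1,2])/K[1,1]*d,d],-1)@T[:3,:3].T+T[:3,3]
    P[d==0]=np.nan
    return im,P
def circ(p):
    A=np.c_[2*p,np.ones(len(p))];x=np.linalg.lstsq(A,(p**2).sum(1),rcond=None)[0]
    return x[:2],np.sqrt(x[2]+x[:2]@x[:2])
def top_xy(pts,band=.010):
    """top band of a cloud: centre of min enclosing circle, radius, z"""
    pts=pts[np.isfinite(pts).all(1)]
    zt=np.percentile(pts[:,2],95);q=pts[pts[:,2]>zt-band]
    c,r=cv2.minEnclosingCircle(q[:,:2].astype(np.float32)*1000)
    return np.array(c)/1000,r/1000,zt,len(q)
def down(yaw=0):  # tool z down; yaw: world angle of the tool x axis
    q=(Ro.from_euler('z',yaw)*Ro.from_euler('x',np.pi)).as_quat();return np.roll(q,1)
E
python3 - <<'E'
from h import *
for c in ('top','side'):
    im,P=frame(c)
    for n in ('pot_left','pot_middle','pot_right','plant_globe','plant_column','plant_rosette','plant_spiky','brush','brush_stand','tray','mug','mister','snips','phone','pebble_dish'):
        for m in models.masks_of(c,n)[:4]:
            if m['p']<.25: continue
            pts=P[m['mask']]; 
            if len(pts)<8: continue
            x,r,z,k=top_xy(pts)
            print(c,n,round(m['p'],2),np.round(np.array(m['point'])*800/512),np.round(x,3),'r',round(r,3),'z',round(z,3),'col',im[m['mask']].mean(0).astype(int))
E
```

```text
top pot_left 0.75 [276. 348.] [0.467 0.251] r 0.034 z 0.065 col [145 153 157]
top pot_left 0.68 [254. 273.] [0.604 0.28 ] r 0.035 z 0.065 col [106  47  86]
top pot_middle 0.56 [403. 241.] [0.655 0.016] r 0.034 z 0.065 col [109  90  62]
top pot_middle 0.33 [647. 330.] [ 0.477 -0.403] r 0.009 z 0.204 col [136 158 171]
top pot_right 0.66 [549. 335.] [ 0.48  -0.253] r 0.034 z 0.064 col [ 65 137 164]
top plant_globe 0.96 [549. 224.] [ 0.676 -0.259] r 0.021 z 0.098 col [128  74 114]
top plant_globe 0.81 [487. 240.] [ 0.658 -0.146] r 0.022 z 0.098 col [ 70  97 106]
top plant_globe 0.68 [518. 419.] [ 0.32  -0.201] r 0.021 z 0.098 col [130  77 117]
top plant_globe 0.45 [551. 333.] [ 0.48  -0.253] r 0.034 z 0.064 col [ 63 138 167]
top plant_column 0.61 [631. 240.] [ 0.661 -0.427] r 0.08 z 0.012 col [24 21 22]
top plant_rosette 0.34 [171. 238.] [0.649 0.439] r 0.038 z 0.168 col [35 51 75]
top plant_spiky 0.97 [324. 236.] [0.665 0.151] r 0.024 z 0.092 col [43 65 84]
top brush 0.75 [649. 331.] [ 0.478 -0.403] r 0.009 z 0.204 col [136 161 176]
top brush_stand 0.89 [623. 329.] [ 0.478 -0.402] r 0.0
[... 2184 characters left out ...]
side mug 0.75 [309. 206.] [0.471 0.418] r 0.043 z 0.092 col [102 120 175]
side mister 0.73 [366. 174.] [0.645 0.426] r 0.033 z 0.168 col [ 66  92 128]
side snips 0.67 [437. 409.] [ 0.476 -0.258] r 0.034 z 0.066 col [110 174 200]
side snips 0.66 [575. 453.] [ 0.656 -0.43 ] r 0.079 z 0.013 col [33 30 30]
side snips 0.43 [429. 209.] [0.763 0.3  ] r 0.051 z 0.016 col [ 96  99 188]
side snips 0.41 [481. 482.] [ 0.475 -0.408] r 0.033 z 0.082 col [172 173 173]
side phone 0.64 [576. 454.] [ 0.658 -0.43 ] r 0.079 z 0.013 col [34 32 32]
side pebble_dish 0.59 [491. 335.] [ 0.655 -0.152] r 0.021 z 0.099 col [ 96 122 139]
side pebble_dish 0.38 [478. 481.] [ 0.474 -0.408] r 0.032 z 0.081 col [172 174 173]
```

Positions agree with the stated heights. The top and side cameras differ by a constant 5 mm or so, which the wrist camera will settle. I'll confirm which plants these are and look at the brush close up.

Run:
```python
from h import *
im,P=frame('side')
a=cv2.resize(im[190:290,200:370],(800,470),interpolation=cv2.INTER_CUBIC)[:300]
im2,_=frame('top')
crop=lambda x,y:cv2.resize(im2[y-22:y+22,x-27:x+27],(265,300),interpolation=cv2.INTER_CUBIC)
cr2=lambda x,y:cv2.resize(im[y-22:y+22,x-20:x+20],(265,300),interpolation=cv2.INTER_CUBIC)
row1=np.hstack([crop(211,152),crop(314,152),crop(352,145)])
row2=np.hstack([cr2(270,155),cr2(312,212),cr2(337,235)])
cv2.imwrite('pics/cand.png',np.vstack([row1,row2]))
s=get_state();p=s['tcp_pos'].copy();p[2]=.38;ctrl.movel(p)
for y in (90,-90):
  for pos in ([.478,-.405,.2],[.467,.25,.2],[.655,.015,.2],[.48,-.255,.2],[.66,.15,.1],[.46,.13,.1]):
    j=ctrl.ik(pos,down(np.radians(y)));print(y,pos,None if j is None else np.round(j,2))
ctrl.movep([.478,-.40,.33],down(np.pi/2));print(get_state()['time'])
im,P=frame('wrist');cv2.imwrite('pics/w1.png',im)
for n in ('brush','brush_stand'):
  for m in models.masks_of('wrist',n)[:2]:
    if m['p']>.25:
      pts=P[m['mask']];x,r,z,k=top_xy(pts,.01);print(n,m['p'],m['point'],x,r,z,k)
q=P.reshape(-1,3);q=q[np.isfinite(q).all(1)]
q=q[(np.hypot(q[:,0]-.475,q[:,1]+.405)<.06)]
h=q[(q[:,2]>.195)];print('handle top',len(h),h.mean(0),cv2.minAreaRect(h[:,:2].astype(np.float32)*1000))
for lo,hi in((.13,.15),(.15,.17),(.17,.19)):
  k=q[(q[:,2]>lo)&(q[:,2]<hi)&(np.hypot(q[:,0]-.475,q[:,1]+.405)<.025)];print(lo,len(k),k.mean(0) if len(k) else'')
f=q[(q[:,2]>.076)&(q[:,2]<.085)];print('stand',len(f),cv2.minEnclosingCircle(f[:,:2].astype(np.float32)*1000))
```

```text
90 [0.478, -0.405, 0.2] [ 0.27  0.61  0.69  1.55 -0.42  1.13  1.05]
90 [0.467, 0.25, 0.2] [-0.59  0.39  0.08  1.8  -0.04  0.96 -0.5 ]
90 [0.655, 0.015, 0.2] [-0.2   0.59  0.25  1.46 -0.15  1.11  0.07]
90 [0.48, -0.255, 0.2] [-0.06  0.51  0.78  1.77 -0.41  1.03  0.88]
90 [0.66, 0.15, 0.1] [-0.34  0.7   0.14  1.52 -0.11  0.93 -0.17]
90 [0.46, 0.13, 0.1] [-0.41  0.45  0.11  2.06 -0.08  0.64 -0.24]
-90 [0.478, -0.405, 0.2] [ 0.09  0.79  1.15  1.55 -0.74  1.29 -1.8 ]
-90 [0.467, 0.25, 0.2] [-0.15  0.42 -0.56  1.8   0.26  1.    2.33]
-90 [0.655, 0.015, 0.2] [ 0.18  0.6  -0.42  1.46  0.25  1.14  2.86]
-90 [0.48, -0.255, 0.2] [-0.22  0.65  1.15  1.77 -0.65  1.16 -2.01]
-90 [0.66, 0.15, 0.1] [ 0.03  0.74 -0.53  1.51  0.41  1.    2.53]
-90 [0.46, 0.13, 0.1] [-0.    0.47 -0.46  2.05  0.33  0.69  2.47]
6.3917
brush 0.83 [252.1, 170.4] [ 0.47651477 -0.40722769] 0.009324645042419434 0.20530217411218035 289
brush 0.48 [370.3, 157.2] [ 0.65965771 -0.43012961] 0.07934573364257813 0.011076240887245417 4127
brush_stand 0.86 [256.9, 140.0] [ 0.47697418 -0.40757709] 0.0321798095703125 0.08059807132236878 986
handle top 25863 [ 0.47250683 -0.38931436  0.3955431 ] ((475.06329345703125, -397.2559509277344), (38.02281188964844, 119.966552734375), 89.61470794677734)
0.13 62 [ 0.477206   -0.40082797  0.14037817]
0.15 70 [ 0.47720171 -0.40101011  0.15975284]
0.17 92 [ 0.47711271 -0.4008745   0.17986724]
stand 898 ((477.0364990234375, -407.8453063964844), 32.092994689941406)
```

View pics/cand.png

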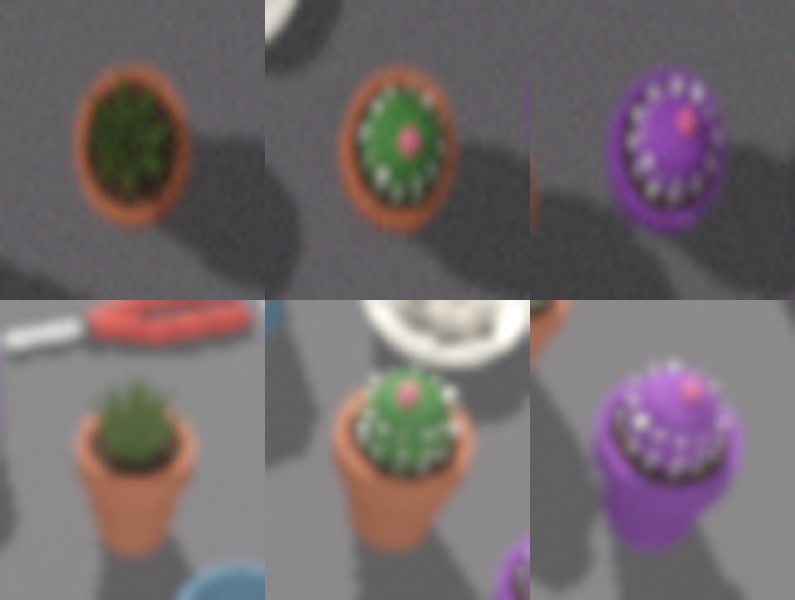

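View pics/w1.png

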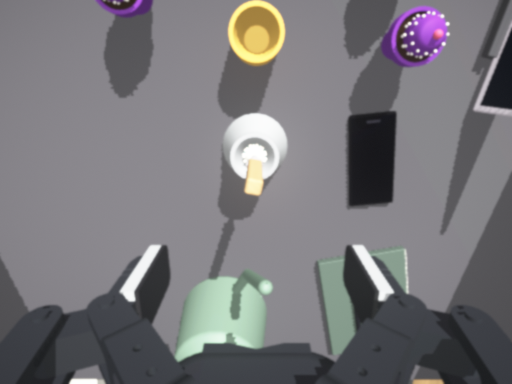

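Plants present are plant_spiky (olive tuft, left column of crops) and plant_globe (green ball with pink flower in a clay pot, middle column). The fully purple one is the look-alike. The wrist view shows the handle at (253,178) in the stand. Taking the brush now.

```bash
cat >> h.py <<'E'
Q=down(np.pi/2)
def F(): return np.array(get_state()['contact_force'])
def see(n,near,cam='wrist',rad=.07,colour=None):
    im,P=frame(cam);best=None
    for m in models.masks_of(cam,n):
        pts=P[m['mask']]
        if np.isfinite(pts).all(1).sum()<30: continue
        x,r,z,k=top_xy(pts)
        if np.hypot(*(x-near))<rad and (best is None or m['p']>best[3]): best=(x,r,z,m['p'])
    return best
E
python3 - <<'E'
from h import *
im,P=frame('wrist');m=models.masks_of('wrist','brush')[0]
q=P[m['mask']];q=q[q[:,2]>.2];print(cv2.minAreaRect(q[:,:2].astype(np.float32)*1000))
ctrl.movel([.4768,-.4072,.155],max_speed=.15)
f=F();ctrl.close_gripper(80);s=get_state();print('w',s['width'],F()-f,s['tcp_pos'])
ctrl.movel([.4768,-.4072,.290],max_speed=.15);print(get_state()['width'],F()-f,get_state()['time'])
im,P=frame('side');cv2.imwrite('pics/grip.png',cv2.resize(im[180:360,200:420],(800,654))[:600])
K,T=T_cam('side')
E
```

```text
((476.73468017578125, -407.4457092285156), (15.514816284179688, 15.825765609741211), 80.53153228759766)
w 0.015242557814992664 [1.16500208 1.03618939 2.06030471] [ 0.47687424 -0.40728308  0.15521357]
0.014902647913036674 [0.02821734 0.73172545 0.16383246] 9.65
```

View pics/grip.png

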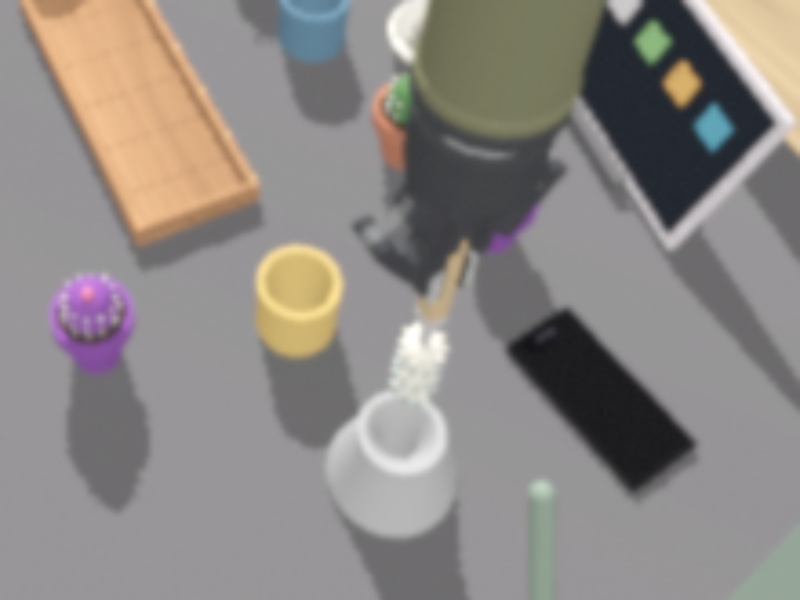

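The brush is held clear above the stand. I'll measure its tilt from the side view, then brush the white pot.

```bash
cat >> h.py <<'E'
def brush_line():
    """x,y offset from TCP of brush surface points by height, side camera"""
    p=get_state()['tcp_pos'];im,P=frame('side')
    q=P.reshape(-1,3);q=q[np.isfinite(q).all(1)]
    q=q[(np.hypot(*(q[:,:2]-p[:2]).T)<.045)]
    out=[]
    for a in (.140,.125,.110,.095,.080):
        k=q[abs(q[:,2]-(p[2]-a))<.007]
        if len(k): out.append((a,len(k),np.round((k.min(0)+k.max(0))[:2]/2-p[:2],4)))
    return out
E
python3 - <<'E'
from h import *
print(brush_line())
ctrl.movep([.467,.10,.27],Q)
print(brush_line(), get_state()['time'])
b=see('pot_left',np.array([.467,.25]));print(b)
im,P=frame('wrist');cv2.imwrite('pics/w2.png',im)
print('top',see('pot_left',np.array([.467,.25]),'top'),get_state()['time'])
E
```

```text
[(0.14, 12, array([-0.0054, -0.0049])), (0.125, 32, array([-0.005 ,  0.0004])), (0.11, 33, array([-0.0012, -0.0009])), (0.095, 27, array([-0.0062, -0.0043])), (0.08, 81, array([-0.0017, -0.0004]))]
[(0.14, 9, array([-0.0019, -0.0027])), (0.125, 29, array([-0.004 , -0.0031])), (0.11, 28, array([-0.0019, -0.0036])), (0.095, 26, array([-0.0015, -0.0027])), (0.08, 44, array([-0.0033,  0.0005]))] 11.6417
(array([0.46570639, 0.247235  ]), 0.033853832244873046, np.float64(0.06463532995976769), 0.72)
top None 11.8917
```

View pics/w2.png

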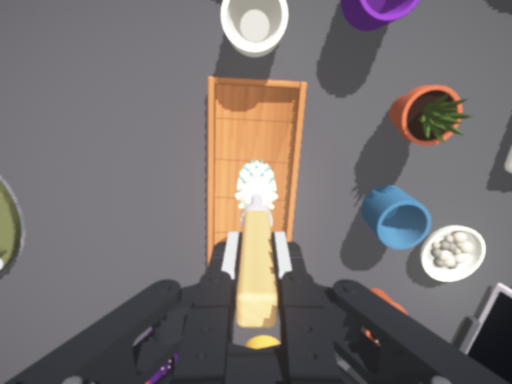

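Brush hangs straight; the tray's ends are visible at (258,80) and the white pot at (255,20). Brushing all three pots, re-measuring each just before.

```bash
cat >> h.py <<'E'
L=.145
def down_to_floor(x,y):
    f=F();ctrl.movel([x,y,L+.011],max_speed=.12)
    for t in (.009,.008,.007,.006,.005,.004,.003):
        ctrl.movel([x,y,L+t],max_speed=.03);d=F()-f
        if d[2]>3: break
    print('floor t',t,np.round(d,1),np.round(get_state()['tcp_pos'],4))
def scrub(x,y):
    down_to_floor(x,y)
    ctrl.movel([x,y,L+.0645],max_speed=.12);ctrl.pause(.2)
    down_to_floor(x,y);ctrl.pause(.2)
    ctrl.movel([x,y,.27],max_speed=.15)
E
python3 - <<'E'
from h import *
est={'pot_left':(.4657,.2472),'pot_middle':(.653,.012),'pot_right':(.478,-.257)}
for n,e in est.items():
    e=np.array(e)
    ctrl.movep([e[0],e[1]-.13,.27],Q)
    b=see(n,e,rad=.09);print(n,b,get_state()['time'])
    if b is None or abs(b[2]-.064)>.005 or abs(b[1]-.034)>.003: print('STOP');break
    x,y=b[0]
    ctrl.movel([x,y,.27]);scrub(x,y)
    print('after',see(n,e,'side',.09),get_state()['time'],get_state()['width'])
E
```

```text
pot_left (array([0.46584879, 0.24750177]), 0.03400925445556641, np.float64(0.06466133716379219), 0.69) 12.2417
floor t 0.005 [-0.6  0.9 10.3] [0.4663 0.2475 0.1509]
floor t 0.005 [-0.6 -1.1  9.9] [0.4663 0.2474 0.1509]
after (array([0.46121838, 0.24455005]), 0.03499618530273438, np.float64(0.06573457920917693), 0.85) 19.55 0.015265325383380102
pot_middle (array([0.65381995, 0.0117257 ]), 0.03399606323242187, np.float64(0.06475781073379347), 0.86) 21.1667
floor t 0.005 [-2.   1.6  7.5] [0.6541 0.0115 0.151 ]
floor t 0.006 [1.5 0.1 3.1] [0.6539 0.0116 0.1512]
after (array([0.65243005, 0.01132478]), 0.03519899368286133, np.float64(0.06561929263059504), 0.59) 28.225 0.014895204087760194
pot_right (array([ 0.47881891, -0.25751086]), 0.03404324722290039, np.float64(0.06478692450125387), 0.93) 29.925
floor t 0.005 [-1.5  0.9  8.7] [ 0.4791 -0.258   0.1509]
floor t 0.005 [-1.5 -0.7  9. ] [ 0.479  -0.258   0.1509]
after (array([ 0.47680099, -0.25757986]), 0.034331062316894534, np.float64(0.06627914487184108), 0.91) 37.2417 0.015228811329869738
```

All floors were reached twice, with contact at the expected height. Putting the brush back.

Run:
```python
from h import *
ctrl.movep([.477,-.50,.29],Q)
b=see('brush_stand',np.array([.477,-.4078]));print(b)
if b is None or np.hypot(*(b[0]-[.477,-.4078]))>.003: x,y=.477,-.4078
else: x,y=b[0]
ctrl.movel([x,y,.29]);f=F()
for t in (.085,.07,.06,.05,.04,.03,.02,.013,.0115,.0105):
    ctrl.movel([x,y,L+t],max_speed=.06);d=F()-f
    if abs(d).max()>8: print('contact',t,d);break
print(t,np.round(d,1),get_state()['tcp_pos'])
if t<.014:
    ctrl.ungrasp();ctrl.movel([x,y,.33]);
ctrl.movel([x,y-.08,.33])
for n in('brush','brush_stand'):print(n,see(n,np.array([.477,-.407])))
print(get_state()['time'])
im,_=frame('side');cv2.imwrite('pics/ret.png',cv2.resize(im[180:360,200:420],(800,654))[:600])
```

```text
(array([ 0.47664334, -0.40807352]), 0.0320054817199707, np.float64(0.08061265296697422), 0.63)
0.0105 [-0.8 -0.3  0.4] [ 0.47662005 -0.40806218  0.15548536]
brush (array([ 0.48023401, -0.41885934]), 0.009850123405456542, np.float64(0.20523193551000546), 0.86)
brush_stand (array([ 0.47668839, -0.40814212]), 0.031895927429199215, np.float64(0.0806544932981823), 0.95)
45.85
```

View pics/ret.png

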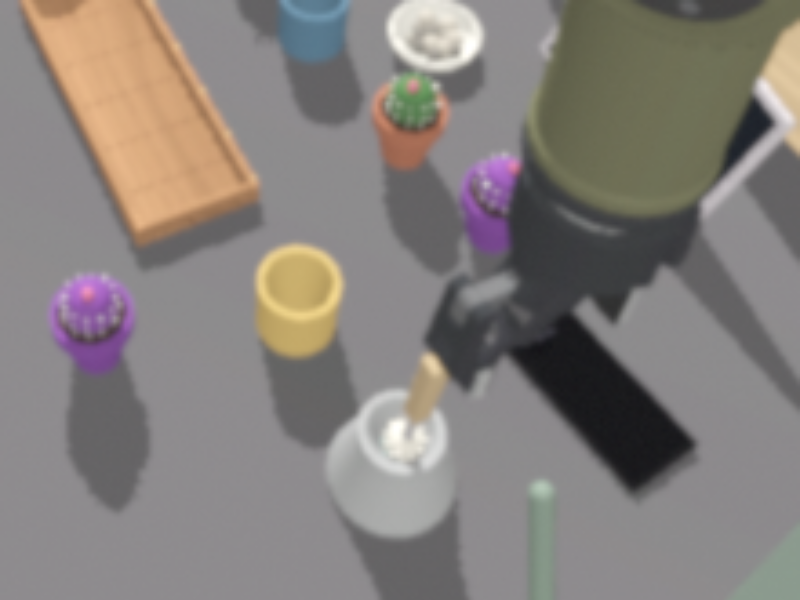

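Brush is seated: its top is at z 0.205, leaning only by the bore's play. Now the tray pose and the pots.

```bash
cat >> h.py <<'E'
def tray_pose():
    im,P=frame('wrist');m=[m for m in models.masks_of('wrist','tray')][0]
    q=P[m['mask']];q=q[np.isfinite(q).all(1)];q=q[(q[:,2]>.004)&(q[:,2]<.03)]
    rim=q[q[:,2]>.019]
    return m['p'],m['point'],cv2.minAreaRect(rim[:,:2].astype(np.float32)*1000),np.median(q[q[:,2]<.014][:,2]),np.percentile(rim[:,2],90)
E
python3 - <<'E'
from h import *
ctrl.movep([.462,-.14,.42],Q)
print(tray_pose())
ctrl.movep([.462,.10,.42],down(-np.pi/2) if 0 else Q)
im,P=frame('wrist');cv2.imwrite('pics/w3.png',im)
print(see('pot_left',np.array([.465,.247])),get_state()['time'])
E
```

```text
(0.82, [254.3, 61.9], ((457.8540344238281, -32.08123779296875), (201.4564971923828, 120.2270278930664), 86.9960708618164), np.float64(0.008093597101770156), np.float64(0.02506132973069264))
(array([0.46599536, 0.24717229]), 0.033909053802490235, np.float64(0.06482190653296666), 0.7) 48.45
```

View pics/w3.png

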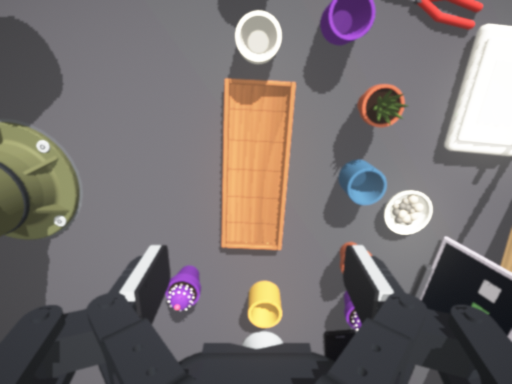

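From here the whole tray is in view, from (225,80) to (282,250). Measuring it fully and moving the white pot.

```bash
cat >> h.py <<'E'
import json,os
def tray():
    c,yaw=json.load(open('tray.json'));return np.array(c),yaw
def slot(k):
    c,yaw=tray();return c+.098*k*np.array([-np.sin(yaw),np.cos(yaw)])
def pick_pot(n,e,yaw=0.):
    """yaw: world rotation from the jaws-along-x orientation"""
    e=np.array(e);q=down(np.pi/2+yaw)
    ctrl.movep([e[0],e[1]-.10,.25],q)
    b=see(n,e,rad=.08);print(n,b)
    assert b is not None and abs(b[2]-.064)<.005 and abs(b[1]-.034)<.003
    x,y=b[0];ctrl.movel([x,y,.15]);f=F();ctrl.movel([x,y,.028],max_speed=.12);print('df',np.round(F()-f,1))
    ctrl.close_gripper(60);s=get_state();print('w',s['width'],np.round(F()-f,1))
    assert s['width']>.06
    ctrl.movel([x,y,.14],max_speed=.12);print('lift w',get_state()['width'],np.round(F()-f,1))
def place_pot(k):
    c,yaw=tray();x,y=slot(k)
    ctrl.movep([x,y,.14],down(np.pi/2+yaw));f=F()
    ctrl.movel([x,y,.041],max_speed=.12)
    for z in (.038,.037,.036,.035,.034,.033):
        ctrl.movel([x,y,z],max_speed=.03)
        if (F()-f)[2]>3: break
    print('placed z',z,np.round(F()-f,1))
    ctrl.ungrasp();ctrl.movel([x,y,.16]);print('t',get_state()['time'])
E
python3 - <<'E'
from h import *
p,pt,(c,sz,a),zf,zr=tray_pose();print(p,c,sz,a,zf,zr)
yaw=np.radians(a-90 if sz[0]>sz[1] else a)   # long axis angle minus 90
yaw=(yaw+np.pi/2)%np.pi-np.pi/2
print('yaw',yaw)
assert abs(max(sz)-320)<8 and abs(min(sz)-120)<6
json.dump([[c[0]/1000,c[1]/1000],yaw],open('tray.json','w'))
print([slot(k) for k in(1,0,-1)])
pick_pot('pot_left',(.466,.2472),yaw);place_pot(1)
E
```

```text
0.78 (461.3892822265625, 27.031646728515625) (320.0276794433594, 120.1948471069336) 86.99583435058594 0.008180373914792538 0.02511914220487399
yaw -0.05243258185758903
[array([0.46652532, 0.12489697]), array([0.46138928, 0.02703165]), array([ 0.45625324, -0.07083367])]
pot_left (array([0.46587531, 0.24743819]), 0.03400616836547852, np.float64(0.0647231549873278), 0.76)
df [-0.5  0.7 -0.3]
w 0.06660595777720633 [-0.5 -0.2  5.4]
lift w 0.06661256637785014 [-0.6  0.3 -5.4]
placed z 0.036 [-4.  -0.2 15.2]
t 56.6417
```

Run:
```python
from h import *
c,yaw=tray()
pick_pot('pot_right',(.4788,-.2575),yaw);place_pot(-1)
pick_pot('pot_middle',(.654,.0117),yaw);place_pot(0)
ctrl.movep([.46,-.16,.36],Q)
for n,k in(('pot_left',1),('pot_middle',0),('pot_right',-1)):
    print(n,slot(k),see(n,slot(k),rad=.04))
im,P=frame('wrist');cv2.imwrite('pics/w4.png',im);print(get_state()['time'])
```

```text
pot_right (array([ 0.47875092, -0.25749844]), 0.03397576141357422, np.float64(0.06470227186127105), 0.96)
df [0.7 0.6 0.6]
w 0.0666904725156593 [-1.4  2.8  6.9]
lift w 0.06663656216068466 [-0.7  0.  -4.9]
placed z 0.036 [-3.7  2.  19.2]
t 65.9917
pot_middle (array([0.65380933, 0.01179129]), 0.033994476318359376, np.float64(0.0646983682321995), 0.78)
df [-1.1  0.2  0.2]
w 0.06711037081944403 [-2.7  1.3  6.3]
lift w 0.0668298529331388 [-1.8  2.  -5.3]
placed z 0.037 [-0.6 -0.4  4.8]
t 74.1917
pot_left [0.46652532 0.12489697] None
pot_middle [0.46138928 0.02703165] (array([0.46224191, 0.02035118]), 0.03288553619384765, np.float64(0.07262645602778896), 0.79)
pot_right [ 0.45625324 -0.07083367] (array([ 0.45712991, -0.07057372]), 0.033792304992675784, np.float64(0.0728160319461102), 0.61)
75.6083
```

View pics/w4.png

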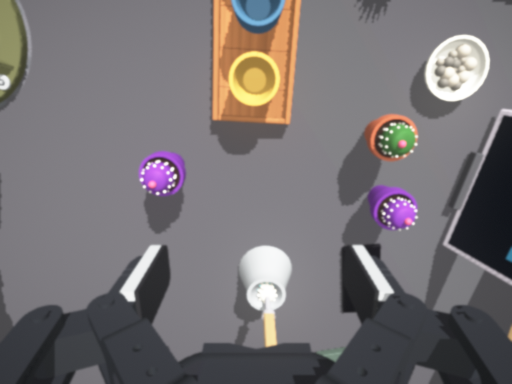

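White pot is out of this view (top edge), while blue and yellow stand in the tray. Now the plants: globe into yellow, spiky into white.

```bash
cat >> h.py <<'E'
def collar(n,e,zc=.066,rad=.06):
    im,P=frame('wrist');e=np.array(e)
    for m in models.masks_of('wrist',n):
        q=P[m['mask']];q=q[np.isfinite(q).all(1)];q=q[(abs(q[:,2]-zc+.003)<.008)]
        if len(q)<40: continue
        c,r=cv2.minEnclosingCircle(q[:,:2].astype(np.float32)*1000);c=np.array(c)/1000
        if np.hypot(*(c-e))<rad: return c,r,np.percentile(q[:,2],90),m['p'],im[m['mask']].mean(0).astype(int)
def pick_plant(n,e):
    c,yaw=tray();ctrl.movep([e[0],e[1]-.09,.25],down(np.pi/2+yaw))
    b=collar(n,e);print(n,b);assert b and abs(b[1]-33)<2.5
    x,y=b[0];ctrl.movel([x,y,.18]);f=F();ctrl.movel([x,y,.045],max_speed=.1);print('df',np.round(F()-f,1))
    ctrl.close_gripper(40);s=get_state();print('w',s['width'],np.round(F()-f,1));assert s['width']>.06
    ctrl.movel([x,y,.18],max_speed=.15);print('lift',get_state()['width'],np.round(F()-f,1))
def pot_at(n,k):
    """pot in slot k, looked at with the plant in hand or not"""
    c,yaw=tray();s=slot(k);ctrl.movep([s[0],s[1]-.13,.22],down(np.pi/2+yaw));return see(n,s,rad=.04)
def seat(n,k):
    b=pot_at(n,k);print(n,b,slot(k))
    x,y=b[0] if b and abs(b[1]-.034)<.002 else slot(k)
    ctrl.movel([x,y,.18]);f=F();ctrl.movel([x,y,.082],max_speed=.1);print('df',np.round(F()-f,1))
    for z in np.arange(.080,.070,-.001):
        ctrl.movel([x,y,z],max_speed=.03);d=F()-f
        if d[2]>12: break
    print('seat z',z,np.round(d,1),get_state()['tcp_pos'])
    ctrl.ungrasp();ctrl.movel([x,y,.2])
    return x,y
E
python3 - <<'E'
from h import *
pick_plant('plant_globe',(.657,-.149))
x,y=seat('pot_right',-1)
ctrl.movel([x,y-.09,.28]);print('home?',collar('plant_globe',(x,y),.096));print(get_state()['time'])
im,P=frame('wrist');cv2.imwrite('pics/w5.png',im)
E
```

```text
plant_globe (array([ 0.65721503, -0.15071388]), 32.89693069458008, np.float64(0.0667707474888097), 0.85, array([117, 162, 164]))
df [0.1 0.5 0.7]
w 0.06437938916159146 [-2.1  1.9  5.6]
lift 0.06445712798984302 [ 0.7  1.7 -2.1]
pot_right (array([ 0.4567572 , -0.07072514]), 0.03383778381347656, np.float64(0.07261134659724477), 0.97) [ 0.45625324 -0.07083367]
df [-0.9  0.2 -0.6]
seat z 0.074 [-5.2  3.2 17.5] [ 0.4567505  -0.07071734  0.07494437]
home? (array([ 0.45694992, -0.07058006]), 33.00250244140625, np.float64(0.09659718406135498), 0.56, array([ 95, 137, 146]))
87.7167
```

View pics/w5.png

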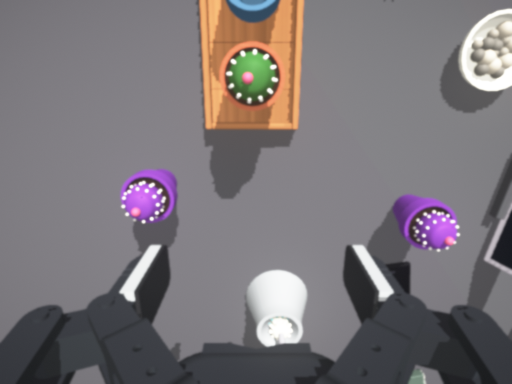

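Globe is home in the yellow pot, collar top at 0.0966 against an expected 0.096. Spiky next.

Run:
```python
from h import *
pick_plant('plant_spiky',(.663,.148))
x,y=seat('pot_left',1)
ctrl.movel([x,y-.09,.28]);print('home?',collar('plant_spiky',(x,y),.096));print(get_state()['time'])
ctrl.movep([.45,-.10,.38],Q)
for n,k in(('pot_left',1),('pot_middle',0),('pot_right',-1)):
    print(n,slot(k),see(n,slot(k),rad=.03))
# park out of the fixed cameras' way
ctrl.movep([.27,.5,.38],down(np.radians(155)))
for c in('top','side'):
    im,P=frame(c);cv2.imwrite(f'pics/{c}9.png',cv2.resize(im,(800,600)))
for n,e in(('mug',(.481,.423)),('mister',(.649,.439)),('snips',(.745,.302)),('phone',(.659,-.426)),('pebble_dish',(.757,-.051)),('brush',(.48,-.41)),('pot_middle',(.462,.03))):
    print(n,see(n,np.array(e),'top'))
print(get_state()['time'])
```

```text
plant_spiky (array([0.66337097, 0.14711752]), 32.94538116455078, np.float64(0.06664137561017029), 0.57, array([40, 59, 80]))
df [-1.5  0.9 -0.2]
w 0.06475391133175491 [-4.   0.7  5.6]
lift 0.06422435754834695 [-1.9  0.2 -1.5]
pot_left (array([0.46688174, 0.12465781]), 0.033899200439453124, np.float64(0.07256697151901881), 0.64) [0.46652532 0.12489697]
df [ 0.  -1.   0.6]
seat z 0.074 [-5.8  1.1 17.5] [0.46680072 0.12478881 0.07501272]
home? (array([0.46704861, 0.1247429 ]), 32.959716796875, np.float64(0.09659547023498966), 0.62, array([ 59,  90, 119]))
100.2333
pot_left [0.46652532 0.12489697] None
pot_middle [0.46138928 0.02703165] (array([0.46229974, 0.02677547]), 0.03368444061279297, np.float64(0.0728486814511657), 0.82)
pot_right [ 0.45625324 -0.07083367] (array([ 0.45603625, -0.04112521]), 0.01646530532836914, np.float64(0.0735079815723999), 0.64)
mug (array([0.48336655, 0.42221298]), 0.04655829620361328, np.float64(0.0911622103688325), 0.94)
mister (array([0.64821045, 0.43782373]), 0.036815971374511716, np.float64(0.16770176667899375), 0.59)
snips (array([0.76589984, 0.30359195]), 0.054304874420166016, np.float64(0.015292976843858774), 0.54)
phone (array([ 0.66144666, -0.42538675]), 0.07893594360351562, np.float64(0.011438113188643706), 0.86)
pebble_dish (array([ 0.75585577, -0.05099759]), 0.04494314575195312, np.float64(0.02399883250650542), 0.71)
brush (array([ 0.48076544, -0.41179822]), 0.007931949138641358, np.float64(0.20286740967426425), 0.8)
pot_middle (array([0.46343924, 0.03145774]), 0.0337948989868164, np.float64(0.07317118182762473), 0.61)
104.2833
```

View pics/top9.png

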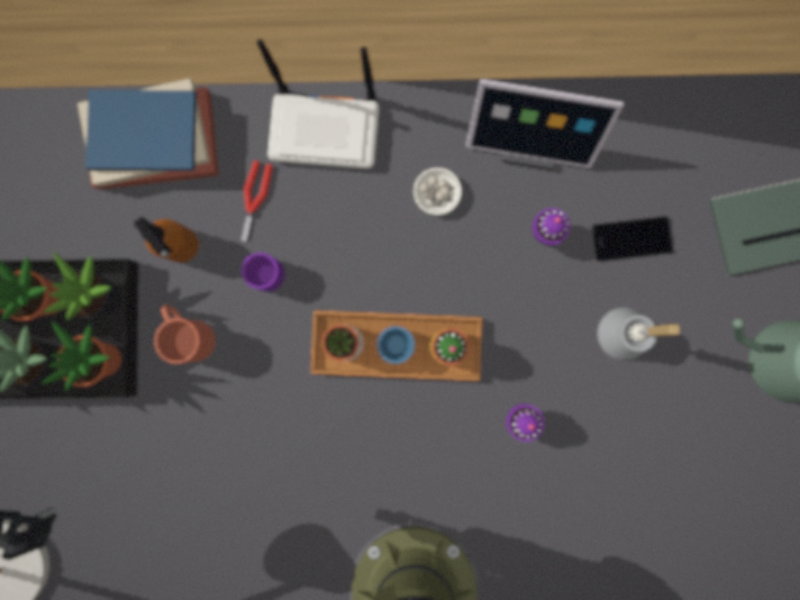

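View pics/side9.png

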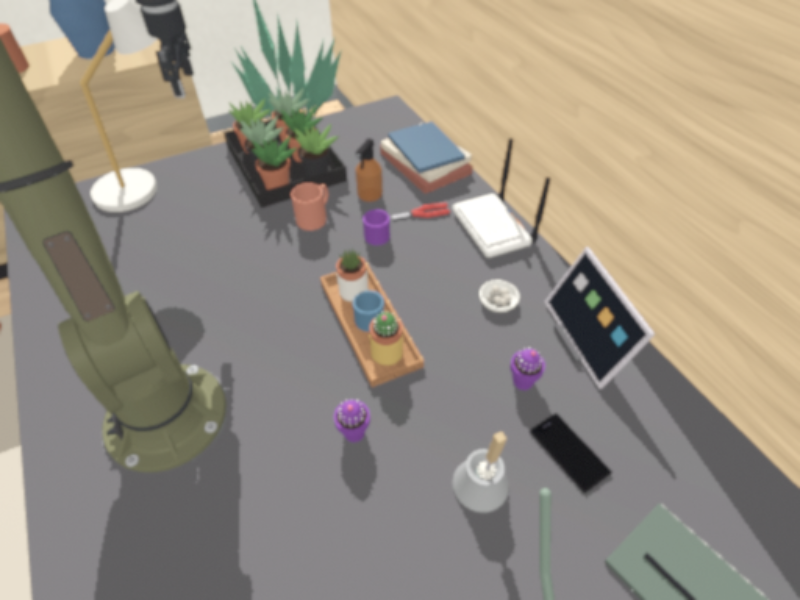

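The final views show the spiky plant in white (345,343), empty blue (396,345) and globe in yellow (450,346), all on the tray. The brush is in its stand at (640,332), and the bystanders are at the same pixels as at the start.

Run:
```python
from h import *
print(np.round(F(),1));print(ticket.close_job(),get_state()['time'])
```

```text
[-0.5 -0.6 -0.2]
the job is handed in; nothing more can be done
the job is handed in; nothing more can be done
```

The job is done and handed in, with the clock at about 104 s of the 208 s allowed.

- **Brushing:** I brushed white, then blue, then yellow. Each got a push to the floor, a draw up to the rim and a second push to the floor. Contact was felt at the floor height all six times.
- **Brush:** It is back in its stand, with its top at z 0.203–0.205 (0.205 when seated). It leans a few degrees in the loose bore, where at the start it stood nearly straight.
- **Cachepots and plants:** All three cachepots stand on the tray. Only `plant_globe` and `plant_spiky` were there; the globe is in yellow, the spiky one in white, and blue stays empty.
- **Fit in the taper:** Both collars measured 96.6 mm high against 96 mm expected, so both plants are fully home.
- **Bystanders:** The mug, phone, mister and pebble dish measured within about 2.5 mm of where they began. The purple look-alikes, which I did not re-measure, show at the same pixels.
- **Checks that disagreed:**
  - The top and side cameras differed by about 5 mm throughout, so I worked from the wrist camera.
  - The snips' last measurement was off by 2 cm because the network saw only part of them; their picture is unchanged.
  - The last wrist check missed the white pot (not in view) and gave a bad fit for the yellow one (hidden by its plant). For those two I relied on the collar heights and the final pictures.

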